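# Fit the oversize hatch panel into its case

### The job

Fit the plywood hatch panel, handle up, into the open case: it is longer than the opening, so pass it in at a slant, feeding one end into the deep groove under the wide rail before swinging the other end down past the narrow rail, and lay it flat on the ledges. Then slide it under the narrow rail and press it home against the hidden stop there with a short steady push of about 10 N, so both ends are held under their rails, and let go. Work gently without forcing or dropping the panel, and leave the mug, the nail tin and the block of wood where they are.

Things in the scene. Friction and masses are not known exactly. Their poses are not given: they have to be found in the camera images.
- case: Open wooden case screwed to the bench, 230 mm along its x, 150 along y, 64 high, with a wide and a narrow rail across the top of its ends. Origin on the bench under the middle of the opening; z up; x points from the wide rail (end nearer the robot) to the narrow rail. Opening: x -75 to +75 mm, y -65 to +65 between side walls 64 mm high. It does not move
- wide_rail (a point): Middle of the wide rail's inner lower edge: x = -75 mm, 54 mm above the bench, axes as the case's. The rail is 50 mm wide (case x -125 to -75) and 10 mm thick (54 to 64 mm above the bench). The groove under it is 24 mm high and 36 mm deep: its end wall is at case x = -111 mm
- ledge (a point): Top of the ledge at the wide-rail end, on the middle line at case x = -65 mm, 30 mm above the bench. Ledges at this height run along both ends (from 10 mm inside each rail's edge to the end of its groove) and both long sides; the panel is to lie on them
- narrow_rail: Narrow rail, with the stop under it. Origin on the case's z axis, 54 mm above the bench (the rail's underside), axes as the case's; the rail is at x = +75 to +105 mm, 10 mm thick. The 24 mm high groove under it ends at a rigid fixed stop, hidden from view, its face somewhere from x = +83 to +91 mm (8 to 16 mm in from the rail's edge), different each time: find it by feel
- panel: Loose plywood hatch panel, 180 mm along its x, 120 along y, 8 thick, about 0.25 kg, with a wooden grip block on top: 24 mm thick along x, 80 long along y, centred, its top 53 mm above the panel's underside. Origin: centre of the underside; z up. It starts flat on the bench; its two ends are alike, either may go under the wide rail. Thin battens on top are for looks
- panel_end_a (a point): Middle of the panel's lower edge at its -x end (90 mm from the origin)
- panel_end_b (a point): Middle of the panel's lower edge at its +x end (90 mm from the origin)
- nail_tin: Round tin of nails, 66 mm across, 69 mm high, standing; origin centre of its underside. To be left alone
- mug: Spotted mug, 82 mm across, 91 mm high, standing; origin centre of its underside. To be left alone
- burl_block: Brown block of wood, 66 x 98 x 40 mm, lying; origin centre of its underside. To be left alone

How it is judged:
By the outcome, as a careful person would: the job done as asked, in the order asked, and still so for the second after the job is handed in, with the robot touching nothing.
It also fails if it takes over 64 s, if anything falls off the work surface, if the arm or the gripper's body presses on something with over 40 N, if the wrist force passes 120 N, or if a joint passes its speed limit or range.

### The arm

A 6-joint arm with a two-finger parallel gripper is mounted at the origin on a cart in front of the work surface, level with it; the furniture and walls round the work are solid. World frame = base frame: x ahead of the robot, y to its left, z up, the work surface at z = 0. Lengths are in mm, angles in rad, forces in N, time in s.
With the tool pointing down it reaches from about 300 to 775 mm from the base axis. Payload 14.6 kg.
Tool frame: the origin (TCP) lies between the finger pads; the fingertips stand manip.tip_reach ahead of it and the grasp point (between the pads) lies 5 mm behind it (manip.tip_reach is the distance from the TCP to the fingertips, in mm); z points along the fingers, y is the line along which they close (so a half turn about z gives the same grasp; the last joint's range is limited). The gripper opens to 94 mm and grips with 3 to 60 N. Pads are 16 mm wide; open, the fingers measure 119 mm over their backs; the gripper's body (75 mm by 177 mm) begins 78 mm behind the grasp point.
Start: joints at [-1.311, 0.3, 1.521, -0, 1.321, -0.067], TCP at [176.551, -520.883, 219.446] pointing down, gripper open.
Joint ranges: [-3.03, 3.03], [-0.79, 2.21], [0.23, 2.52], [-1.04, 4.18], [0, 3.07], [-2.55, 2.55]. Speed limits (rad/s): [2.22, 2.22, 2.57, 3.14, 3.14, 3.14].

### API

Orientations are given as [roll, pitch, yaw] about the fixed x, y, z axes, in that order (R = Rz(yaw) Ry(pitch) Rx(roll)).
In Python, from cell import manip gives the robot as it stands. The module is installed in compiled form; this text tells all that it offers.
- The arm moves only by the shell command python3 -m creep 'ROWS' [FORCE]. ROWS is JSON, a list of rows, each a list of 3 entries, a list of its own where there are three numbers: the opening, from -1 (shut) to 1 (fully open), then the shift along the tool's x, y, z in cm, then the turn about the tool's z in units of 5 degrees (1.0 is 5 degrees). In form: [[grip, [tx, ty, tz], roll], ...]. A call has 1 to 12 rows; each row is the pose to reach, as a shift and turn from the pose commanded when the call began, along the tool's axes at that moment; what a row does not reach only later rows make up. A row lasts 1/10 s, in which the tool goes at most 50 mm and 8.59 degrees, less where a joint would pass 70% of its speed; a pose out of reach is approached as far as the arm can. A call with a gripper value outside its range is refused whole. The fingers move at their own pace and stop on an object; FORCE is the grip in N (left out, the last holds). Time passes only in rows, so rows that repeat a pose let the fingers close. It gives the time, the measured TCP pose, the force, the opening and the grip force at its end, in the units of the state.
- manip.read_state(): the state, without advancing time (a new reading comes with each control period).
- manip.camera(name): name is "scene" or "top"; returns the picture (420x560x3 uint8, red, green, blue); there is no depth.
- manip.camera_params(name): a dict with "fovy" (degrees; the focal length in pixels is half the picture's height over the tangent of half this angle, whatever the lens; pixels are square), "cx", "cy" (the principal point, pixels), "k1" (the pictures are not rectified: a ray, as slopes to the right and down, at radius r is drawn at 1 + k1 r^2 times it, then the intrinsics apply), "origin" and "attitude" of the camera in the world. Camera axes: x right, y down, z forward; pixel columns grow to the right and rows downward; lengths in mm; the calibration is good to about 2 mm. A picture is of the moment at which its call begins. camera_params takes no time and is no camera call.
- manip.sign_off(): hands the job in; it is judged then, once.
The state is a dict: "clock": time; "joints": joint angles; "qd": joint speeds; "effort": joint torques, N m; "eef_pos": TCP position; "eef_rot": TCP orientation; "wrist_force": force on the tool from outside, world axes, zero at the start; "moment": the same for the moment, N m; "finger_gap": finger opening in mm; "finger_force": force on a finger pad.
Only numpy, scipy, OpenCV 4.12 (cv2) and the standard library are available. Lean on these libraries where they do the work, as an engineer would, in place of code of your own. Each camera call takes 0.05 s, during which the arm holds its last target. There are 200 camera calls.

## Working session

There is one attempt and no reset: what is moved stays moved. The work goes in short steps, Python scripts to look and compute and a shell command to move; the robot and the scene stay as the last step left them, time stands still between calls to the robot, and variables do not carry over. Pictures are saved under pics/ and viewed, at most 12 in all, crops included, and the job is handed in when it is done.

```bash
mkdir -p pics
python3 - <<'E'
from cell import manip
import cv2
for n in("scene","top"):
    cv2.imwrite(f"pics/{n}0.png",cv2.resize(manip.camera(n)[:,:,::-1],(800,600),interpolation=cv2.INTER_CUBIC))
    print(n,manip.camera_params(n))
print(manip.read_state(),manip.tip_reach)
E
```

```text
scene {'fovy': 51.632520139871374, 'cx': 279.9939597830287, 'cy': 207.07808889201124, 'k1': -0.13192562971054453, 'origin': array([ 72.57306266, 791.55278585, 590.92237662]), 'attitude': array([-2.03394556, -0.00613658, -2.65487186])}
top {'fovy': 45.81088633391197, 'cx': 285.8044297308681, 'cy': 203.0969988249631, 'k1': -0.10090484667280435, 'origin': array([ 477.84023043,  -92.34877934, 1426.41401728]), 'attitude': array([-3.07807097, -0.02382628, -1.58408062])}
{'clock': 0.1, 'joints': array([-1.31058294e+00,  3.00381581e-01,  1.52151243e+00, -1.73709098e-05,
        1.32070328e+00, -6.66094894e-02]), 'qd': array([-0.0003526 , -0.00092264, -0.00173628,  0.00039443, -0.00105994,
        0.00067612]), 'effort': array([ 7.13068366e-04, -5.32645297e+01, -3.53278971e+01,  7.09955301e-02,
        2.35056173e-02, -5.92326342e-05]), 'eef_pos': array([ 176.50109282, -520.67785176,  218.96446951]), 'eef_rot': array([-3.14058912e+00, -5.00802295e-05,  3.26827163e-01]), 'wrist_force': array([0.20635211, 0.32855389, 0.20576977]), 'moment': array([-0.01373475, -0.00167313, -0.02440708]), 'finger_force': 0.0, 'finger_gap': 94.10421410026346} 14.0
```

View pics/scene0.png

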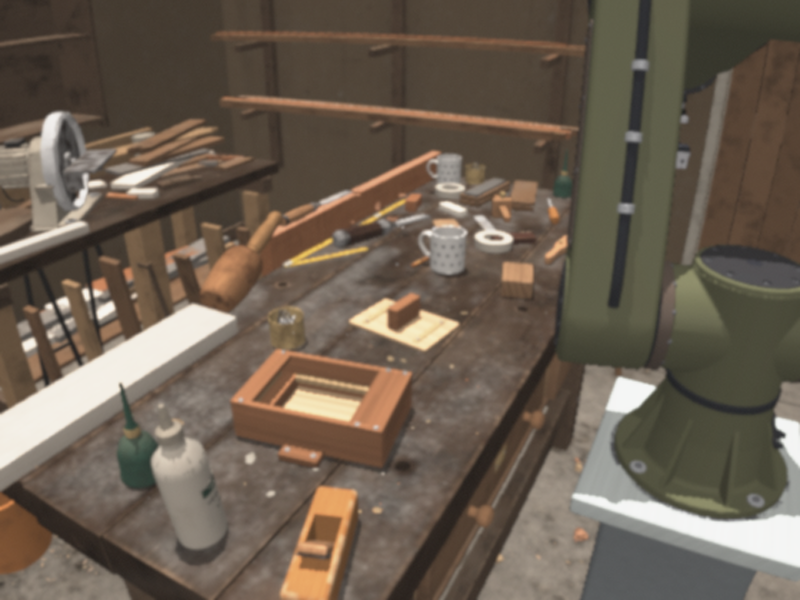

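View pics/top0.png

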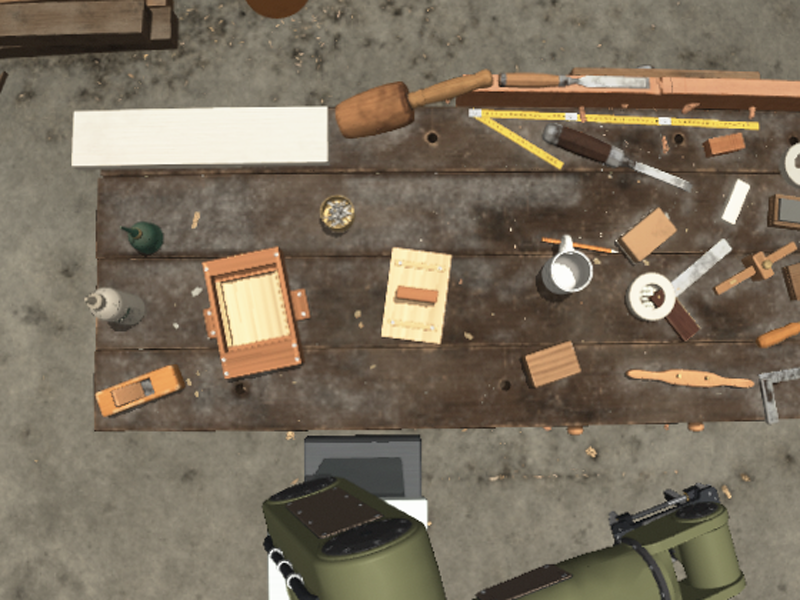

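The top view has the case at about (253,313), the panel at (417,296), the tin at (337,214), the mug at (567,270) and the block at (552,364), in 800-px coordinates. I'll enlarge the case and panel.

Run:
```python
import cv2
from cell import manip
i=manip.camera("top")[:,:,::-1]
cv2.imwrite("pics/crop1.png",cv2.resize(i[160:280,130:330],(800,480),interpolation=cv2.INTER_CUBIC))
```

```text
(no output)
```

View pics/crop1.png

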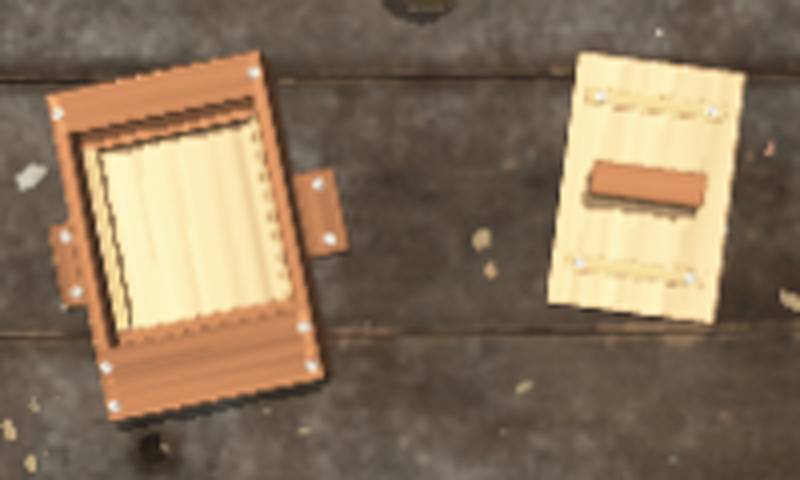

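The crop shows the case's top corners at (47,97), (260,52), (326,378) and (110,420). The panel corners are (580,52), (745,72), (713,324) and (548,302), and the handle top is about (597,160), (707,173), (702,208), (591,193).

```bash
cat > h.py <<'E'
import numpy as np
from scipy.spatial.transform import Rotation as R
from scipy.optimize import least_squares
from cell import manip
def proj(name,P):
    c=manip.camera_params(name);f=210/np.tan(np.radians(c["fovy"])/2)
    q=(np.asarray(P,float)-c["origin"])@R.from_euler("xyz",c["attitude"]).as_matrix()
    s=q[:,:2]/q[:,2:];s=s*(1+c["k1"]*(s**2).sum(1))[:,None]
    return s*f+[c["cx"],c["cy"]]
def body(p,L):  # p=x,y,yaw ; L local points
    c,s=np.cos(p[2]),np.sin(p[2]);L=np.asarray(L,float)
    return np.c_[p[0]+c*L[:,0]-s*L[:,1],p[1]+s*L[:,0]+c*L[:,1],L[:,2]]
def fit(name,px,L,p0):
    r=least_squares(lambda p:(proj(name,body(p,L))-px).ravel(),p0,x_scale=[1,1,.01])
    return r.x,np.abs(r.fun).max()
E
python3 - <<'E'
from h import *
o=lambda a:np.array(a)/4+[130,160]
case=[(105,75,64),(105,-75,64),(-125,-75,64),(-125,75,64)]
print(fit("top",o([(47,97),(260,52),(326,378),(110,420)]),case,[450,150,0]))
pl=[(90,60,8),(90,-60,8),(-90,-60,8),(-90,60,8)]
hd=[(12,40,53),(12,-40,53),(-12,-40,53),(-12,40,53)]
pp=[(580,52),(745,72),(713,324),(548,302)];hp=[(597,160),(707,173),(702,208),(591,193)]
print(fit("top",o(pp),pl,[450,0,0]),fit("top",o(hp),hd,[450,0,0]))
print(fit("top",o(pp+hp),pl+hd,[450,0,0]))
E
```

```text
(array([5.33761856e+02, 1.76890441e+02, 1.93765329e-01]), np.float64(0.7693610065534244))
(array([ 5.56956713e+02, -1.43958386e+02, -1.40073012e-01]), np.float64(0.4194469998817567)) (array([ 5.56865946e+02, -1.44188327e+02, -1.41136741e-01]), np.float64(0.6953285856116622))
(array([ 5.56909836e+02, -1.44077189e+02, -1.40220006e-01]), np.float64(0.74127633105104))
```

```bash
python3 -m creep '[[1,[24,-11.7,3],2.6],[1,[48.1,-23.4,6],5.35],[1,[48.1,-23.4,6],5.35],[1,[48.1,-23.4,6],5.35],[1,[48.1,-23.4,6],5.35],[1,[48.1,-23.4,6],5.35],[1,[48.1,-23.4,6],5.35],[1,[48.1,-23.4,6],5.35],[1,[48.1,-23.4,6],5.35],[1,[48.1,-23.4,6],5.35],[1,[48.1,-23.4,6],5.35],[1,[48.1,-23.4,6],5.35]]' 10
```

```text
clock: 1.35
eef_pos: [559.2, -140.8, 158.1]
eef_rot: [-3.141, 0.001, -0.135]
wrist_force: [-0.3, -0.4, 0.5]
finger_gap: 93.9
finger_force: 0.0
```

```bash
python3 -m creep '[[1,[0,0,0],0],[1,[0,0,0],0],[1,[0,0,3],0],[1,[0,0,6],0],[1,[0,0,8.5],0],[1,[0,0,8.5],0],[1,[0,0,8.5],0]]'
python3 - <<'E'
from cell import manip
import cv2
i=manip.camera("scene")[:,:,::-1]
cv2.imwrite("pics/s1.png",cv2.resize(i[150:270,190:350],(800,600),interpolation=cv2.INTER_CUBIC))
E
```

```text
clock: 2.05
eef_pos: [556.8, -145.8, 75.5]
eef_rot: [3.141, -0.0, -0.141]
wrist_force: [0.2, -0.6, -0.1]
finger_gap: 94.1
finger_force: 0.0
```

View pics/s1.png

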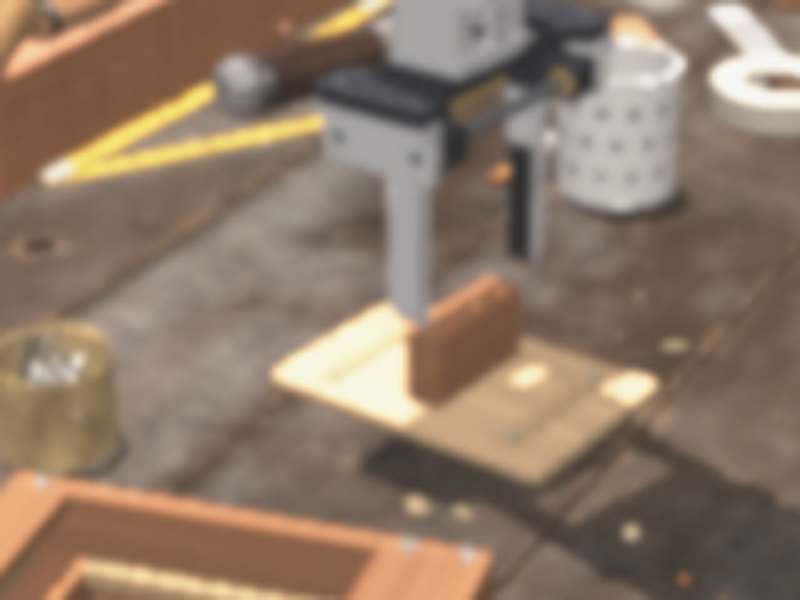

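The fingers straddle the handle, with the near fingertip at crop (412,315) beside the handle end at about (420,325). I'll descend and grip.

```bash
python3 -m creep '[[1,[0,-0.15,1],0],[1,[0,-0.15,2],0],[1,[0,-0.15,3],0],[1,[0,-0.15,4],0],[1,[0,-0.15,4.4],0],[1,[0,-0.15,4.4],0]]' && python3 -m creep '[[-1,[0,0,0],0],[-1,[0,0,0],0],[-1,[0,0,0],0],[-1,[0,0,0],0],[-1,[0,0,0],0],[-1,[0,0,0],0]]' 12
```

```text
clock: 2.7
eef_pos: [556.9, -143.3, 29.6]
eef_rot: [-3.141, 0.001, -0.14]
wrist_force: [-0.1, 0.2, 0.1]
finger_gap: 93.9
finger_force: 0.0
clock: 3.3
eef_pos: [557.4, -143.4, 30.9]
eef_rot: [3.141, -0.001, -0.14]
wrist_force: [0.0, 0.5, 5.3]
finger_gap: 79.9
finger_force: 12.0
```

```bash
python3 -m creep '[[-1,[0,0,-0.5],0],[-1,[0,0,-1],0],[-1,[0,0,-2],0],[-1,[0,0,-4],0],[-1,[0,0,-6],0],[-1,[0,0,-8],0],[-1,[0,0,-10],0],[-1,[0,0,-12],0],[-1,[0,0,-12.5],0],[-1,[0,0,-12.5],0],[-1,[0,0,-12.5],0]]'
python3 - <<'E'
from cell import manip
import cv2
i=manip.camera("scene")[:,:,::-1]
cv2.imwrite("pics/s2.png",cv2.resize(i[130:310,150:390],(800,600),interpolation=cv2.INTER_CUBIC))
from h import *
# ease: shift needed so the panel centre is at case-local (x,0)
st=manip.read_state();print(st["wrist_force"],st["moment"])
y=-0.14
for lx in(0,20,25,30):
    g=body([533.8,176.9,.194],[(lx,0,0)])[0]; d=g[:2]-[557,-143.7]
    print(lx,g,d@[np.cos(y),np.sin(y)],d@[np.sin(y),-np.cos(y)])
E
```

```text
clock: 4.4
eef_pos: [556.8, -143.2, 154.5]
eef_rot: [-3.141, 0.001, -0.14]
wrist_force: [0.3, 0.4, -3.3]
finger_gap: 79.9
finger_force: 12.0
[ 1.56318571 -0.51743425 -2.73045246] [ 0.03467168 -0.01014203 -0.0546498 ]
0 [533.8 176.9   0. ] -67.71053366707545 -314.2258481260252
20 [553.42481891 180.75570781   0.        ] -48.81576153622329 -320.78234003276714
25 [558.33102364 181.71963476   0.        ] -44.092068503510255 -322.4214630094527
30 [563.23722837 182.68356172   0.        ] -39.36837547079722 -324.0605859861382
```

View pics/s2.png

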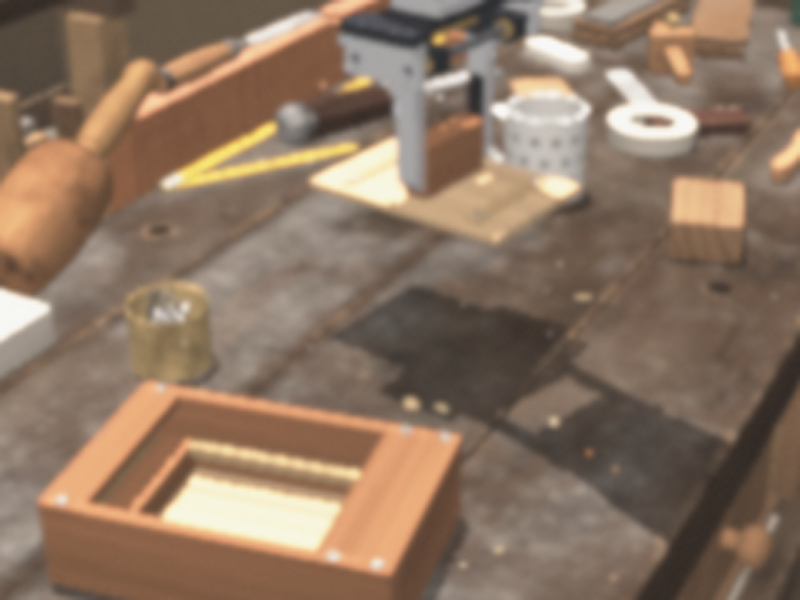

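The panel hangs level (crop corners about (312,185), (495,240) and (580,180)) and well clear of the tin. Next I'll carry it over the case, with its centre at case x = +25.

```bash
python3 -m creep '[[-1,[-0.2,-1.2,0],-0.1],[-1,[-0.5,-3.8,0],-0.4],[-1,[-1,-7.5,0],-0.9],[-1,[-1.6,-11.5,0],-1.4],[-1,[-2.2,-15.5,0],-1.9],[-1,[-2.7,-19.5,0],-2.4],[-1,[-3.2,-23.5,0],-2.9],[-1,[-3.7,-27,0],-3.3],[-1,[-4.1,-30,0],-3.6],[-1,[-4.3,-31.6,0],-3.75],[-1,[-4.4,-32.2,0],-3.83],[-1,[-4.4,-32.2,0],-3.83]]' && python3 -m creep '[[-1,[0,0,0],0],[-1,[0,0,0],0],[-1,[0,0,0],0]]'
python3 - <<'E'
from cell import manip
import cv2
i=manip.camera("top")[:,:,::-1]
cv2.imwrite("pics/t2.png",cv2.resize(i[150:280,120:250],(600,600),interpolation=cv2.INTER_CUBIC))
E
```

```text
clock: 5.65
eef_pos: [558.3, 181.7, 155.1]
eef_rot: [3.141, 0.001, 0.195]
wrist_force: [-0.3, -0.9, -2.4]
finger_gap: 80.1
finger_force: 12.0
clock: 5.95
eef_pos: [558.7, 180.8, 155.5]
eef_rot: [3.142, -0.0, 0.193]
wrist_force: [-0.8, -0.3, -2.6]
finger_gap: 80.1
finger_force: 12.0
```

View pics/t2.png

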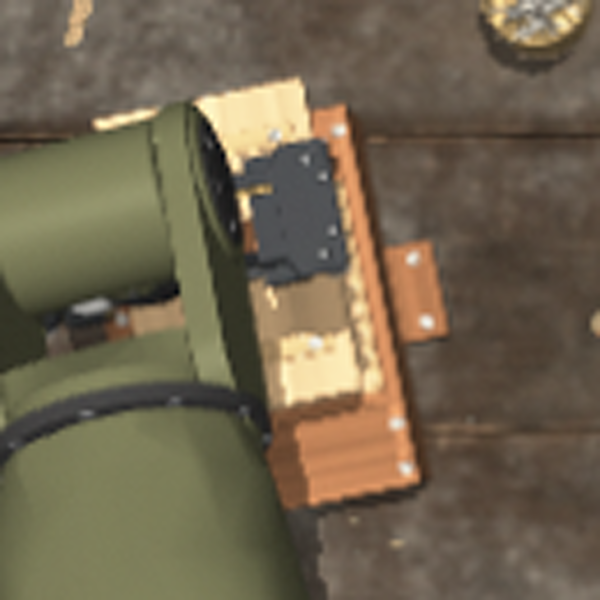

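The panel is parallel to the case edge, with visible corners at crop (303,78), (95,120) and (360,398). I'll check the lateral offset by fitting these.

Run:
```python
from h import *
px=np.array([(303,78),(95,120),(360,398)])*130/600+[120,150]
z=155+5-35.5+8
p,e=fit("top",px,[(90,-60,z),(90,60,z),(-90,-60,z)],[558,181,.19]);print(p,e)
# case right edge check
px=np.array([(345,105),(422,483)])*130/600+[120,150]
print(px,proj("top",body([533.8,176.9,.194],[(105,-75,64),(-125,-75,64)])))
c,s=np.cos(.194),np.sin(.194);d=p[:2]-[533.8,176.9];print("local",d@[c,s],d@[-s,c])
st=manip.read_state()["eef_pos"][:2]-[533.8,176.9];print(st@[c,s],st@[-s,c])
```

```text
[5.56815838e+02 1.80439792e+02 1.74427146e-01] 0.9131662416976667
[[194.75       172.75      ]
 [211.43333333 254.65      ]] [[194.90627009 172.592631  ]
 [211.32351714 254.61870117]]
local 23.266502767873643 -0.9637282504463477
25.223809192752327 -0.8490001865104548
```

```bash
python3 -m creep '[[-1,[0,-0.08,1],0],[-1,[0,-0.08,2.2],0],[-1,[0,-0.08,3.4],0],[-1,[0,-0.08,4.4],0],[-1,[0,-0.08,5.2],0],[-1,[0,-0.08,5.6],0],[-1,[0,-0.08,5.8],0],[-1,[0,-0.08,6.0],0],[-1,[0,-0.08,6.2],0],[-1,[0,-0.08,6.3],0],[-1,[0,-0.08,6.4],0],[-1,[0,-0.08,6.4],0]]' && python3 -m creep '[[-1,[0,0,0.1],0],[-1,[0,0,0.2],0],[-1,[0,0,0.3],0],[-1,[0,0,0.4],0],[-1,[0,0,0.5],0],[-1,[0,0,0.6],0],[-1,[0,0,0.7],0],[-1,[0,0,0.8],0],[-1,[0,0,0.8],0],[-1,[0,0,0.8],0]]'
python3 - <<'E'
from cell import manip
import cv2
i=manip.camera("scene")[:,:,::-1]
cv2.imwrite("pics/s3.png",cv2.resize(i[190:340,140:340],(800,600),interpolation=cv2.INTER_CUBIC))
E
```

```text
clock: 7.2
eef_pos: [558.4, 182.5, 91.7]
eef_rot: [-3.142, -0.0, 0.194]
wrist_force: [-4.6, -0.0, 4.2]
finger_gap: 79.8
finger_force: 12.0
clock: 8.2
eef_pos: [558.2, 182.4, 83.2]
eef_rot: [-3.142, 0.001, 0.194]
wrist_force: [-5.0, -0.7, 2.1]
finger_gap: 80.2
finger_force: 12.0
```

View pics/s3.png

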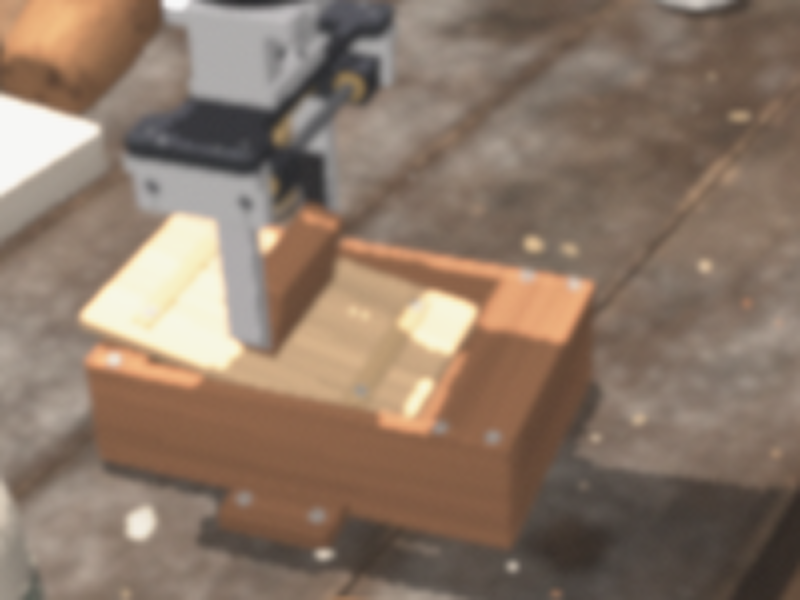

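The panel is tilted, with its wide-rail end down inside the opening at crop (440,340) and its far end resting above the narrow rail at (90,315). I'll feed it in.

```bash
python3 -m creep '[[-1,[-0.2,0,0],0],[-1,[-0.6,0,0],0],[-1,[-1.1,0,0.02],0],[-1,[-1.6,0,0.05],0],[-1,[-2.1,0,0.08],0],[-1,[-2.6,0,0.1],0],[-1,[-3.1,0,0.15],0],[-1,[-3.6,0,0.2],0],[-1,[-4.1,0,0.2],0],[-1,[-4.4,0,0.2],0],[-1,[-4.6,0,0.2],0],[-1,[-4.6,0,0.2],0]]'
python3 - <<'E'
from cell import manip
import cv2
i=manip.camera("scene")[:,:,::-1]
cv2.imwrite("pics/s4.png",cv2.resize(i[190:340,140:340],(800,600),interpolation=cv2.INTER_CUBIC))
E
```

```text
clock: 9.45
eef_pos: [513.2, 173.5, 81.5]
eef_rot: [-3.142, -0.0, 0.194]
wrist_force: [-0.1, 0.7, -2.3]
finger_gap: 79.9
finger_force: 12.0
```

View pics/s4.png

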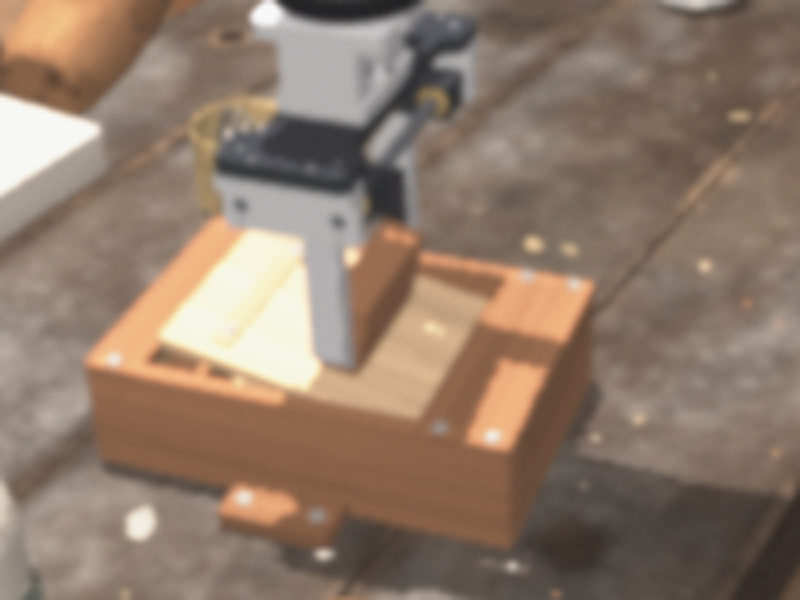

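The panel's near end is now under the wide rail, and its far end is up at crop (160,340), inside the narrow rail's edge. I'll go further in toward the end wall.

```bash
python3 -m creep '[[-1,[-0.2,0,0],0],[-1,[-0.4,0,0],0],[-1,[-0.6,0,0],0],[-1,[-0.7,0,0],0],[-1,[-0.7,0,0],0]]'; python3 -m creep '[[-1,[-0.1,0,0],0],[-1,[-0.1,0,0],0],[-1,[-0.2,0,0],0],[-1,[-0.2,0,0],0]]'
```

```text
clock: 10.0
eef_pos: [508.9, 172.7, 83.2]
eef_rot: [-3.141, -0.007, 0.194]
wrist_force: [11.2, 2.1, 1.7]
finger_gap: 80.1
finger_force: 12.0
clock: 10.4
eef_pos: [507.9, 172.5, 83.9]
eef_rot: [-3.141, -0.01, 0.194]
wrist_force: [15.4, 3.2, 4.2]
finger_gap: 80.1
finger_force: 12.0
```

It touched the end wall. I'll back off until unloaded and measure the tilt from a picture.

```bash
python3 -m creep '[[-1,[0.3,0,0],0],[-1,[0.5,0,0],0],[-1,[0.5,0,0],0],[-1,[0.5,0,0],0]]'
python3 - <<'E'
from h import *
import cv2
i=manip.camera("scene")[:,:,::-1]
cv2.imwrite("pics/s5.png",cv2.resize(i[220:310,160:280],(800,600),interpolation=cv2.INTER_CUBIC))
st=manip.read_state();e=st["eef_pos"];c,s=np.cos(.194),np.sin(.194)
d=e[:2]-[533.8,176.9];gx,gy=d@[c,s],d@[-s,c];gz=e[2]+5
print(gx,gy,gz)
for t in(4,6,8,10,12,14):
    a=np.radians(t);C,S=np.cos(a),np.sin(a)
    P=[(gx+C*u-S*(w-35.5),gy+v,gz+S*u+C*(w-35.5)) for u,v,w in[(90,60,8),(90,-60,8),(-12,40,53),(12,40,53)]]
    q=(proj("scene",body([533.8,176.9,.194],P))-[160,220])*800/120
    print(t,q.round().tolist(),"left end x,z",gx-90*C+35.5*S,gz-90*S-35.5*C)
E
```

```text
clock: 10.8
eef_pos: [509.0, 172.7, 81.1]
eef_rot: [3.142, 0.001, 0.194]
wrist_force: [0.1, -0.2, -2.2]
finger_gap: 79.9
finger_force: 12.0
-25.105521957420336 0.6385158625184161 86.16515567152798
4 [[133.0, 395.0], [301.0, 197.0], [468.0, 318.0], [393.0, 299.0]] left end x,z -112.40993166288807 44.47354925033295
6 [[130.0, 386.0], [299.0, 189.0], [470.0, 319.0], [395.0, 298.0]] left end x,z -110.90173209456323 41.45206669186547
8 [[127.0, 377.0], [297.0, 180.0], [472.0, 321.0], [397.0, 298.0]] left end x,z -109.28900306007935 38.48506014479635
10 [[125.0, 368.0], [295.0, 172.0], [473.0, 323.0], [399.0, 297.0]] left end x,z -107.57370942134303 35.57614444957087
12 [[123.0, 359.0], [293.0, 163.0], [475.0, 324.0], [401.0, 297.0]] left end x,z -105.75794099943239 32.728863671879544
14 [[121.0, 350.0], [292.0, 155.0], [477.0, 326.0], [403.0, 296.0]] left end x,z -103.84391002847181 29.94668678476001
```

View pics/s5.png

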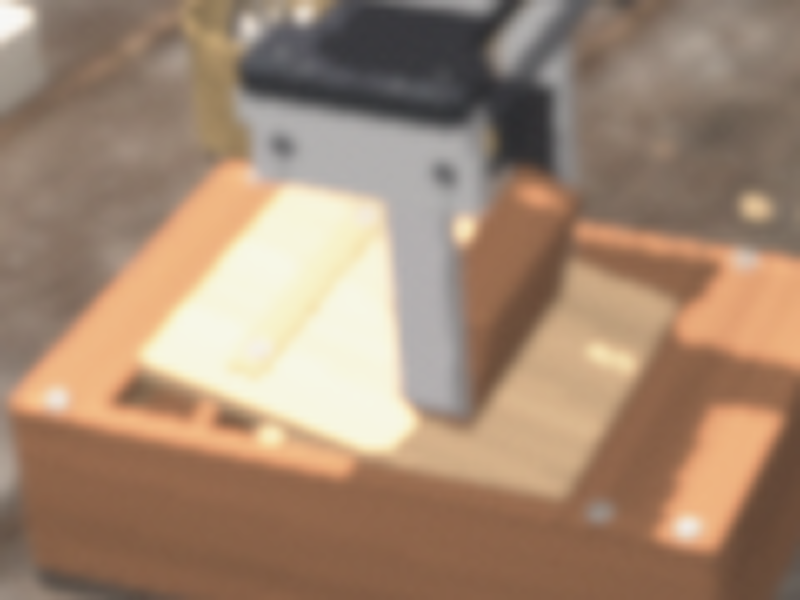

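The far top corner is at crop (143,355), which means a tilt of about 14° with the low end about 1 mm from the end wall. Now I'll swing the far end down along an arc about the low end.

```bash
python3 -m creep '[[-1,[0.1,0,0.15],0],[-1,[0.2,0,0.35],0],[-1,[0.33,0,0.56],0],[-1,[0.45,0,0.75],0],[-1,[0.55,0,0.93],0],[-1,[0.64,0,1.1],0],[-1,[0.7,0,1.2],0],[-1,[0.7,0,1.2],0]]' ; python3 -m creep '[[-1,[0.1,0,0.15],0],[-1,[0.17,0,0.3],0],[-1,[0.22,0,0.42],0],[-1,[0.27,0,0.55],0],[-1,[0.3,0,0.65],0],[-1,[0.3,0,0.65],0]]'
python3 - <<'E'
from cell import manip
import cv2
i=manip.camera("scene")[:,:,::-1]
cv2.imwrite("pics/s6.png",cv2.resize(i[220:310,160:280],(800,600),interpolation=cv2.INTER_CUBIC))
E
```

```text
clock: 11.65
eef_pos: [516.3, 174.1, 69.3]
eef_rot: [-3.142, 0.0, 0.194]
wrist_force: [0.3, 0.4, -1.9]
finger_gap: 79.8
finger_force: 12.0
clock: 12.25
eef_pos: [519.2, 174.7, 62.8]
eef_rot: [-3.142, -0.0, 0.194]
wrist_force: [0.5, -0.1, -1.8]
finger_gap: 80.0
finger_force: 12.0
```

View pics/s6.png

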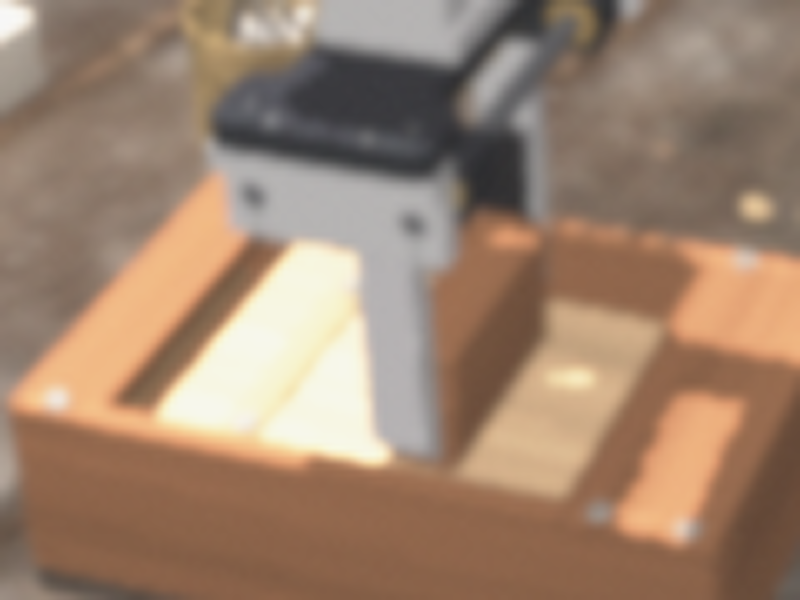

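The panel is down past the narrow rail and nearly flat, with the far edge at crop (160,410) clear of the rail. I'll settle it onto the ledges and slide.

```bash
python3 -m creep '[[-1,[0.05,0,0.1],0],[-1,[0.07,0,0.2],0],[-1,[0.07,0,0.25],0],[-1,[0.07,0,0.25],0]]'; python3 -m creep '[[-1,[0.15,0,0],0],[-1,[0.3,0,0],0],[-1,[0.45,0,0],0],[-1,[0.6,0,0],0],[-1,[0.75,0,0],0],[-1,[0.9,0,0],0],[-1,[0.9,0,0],0],[-1,[0.9,0,0],0]]'
```

```text
clock: 12.7
eef_pos: [519.9, 174.8, 60.4]
eef_rot: [-3.142, -0.0, 0.194]
wrist_force: [2.0, 0.5, -1.1]
finger_gap: 80.1
finger_force: 12.0
clock: 13.5
eef_pos: [528.9, 176.6, 60.5]
eef_rot: [-3.142, -0.0, 0.194]
wrist_force: [1.3, 0.3, -2.2]
finger_gap: 80.2
finger_force: 12.0
```

```bash
python3 -m creep '[[-1,[0,0,0.05],0],[-1,[0,0,0.1],0],[-1,[0,0,0.1],0]]' 25; python3 -m creep '[[-1,[0.1,0,0],0],[-1,[0.2,0,0],0],[-1,[0.3,0,0],0],[-1,[0.3,0,0],0]]';python3 -m creep '[[-1,[0.1,0,0],0],[-1,[0.2,0,0],0],[-1,[0.2,0,0],0]]'
```

```text
clock: 13.8
eef_pos: [529.1, 176.6, 59.8]
eef_rot: [-3.142, -0.001, 0.194]
wrist_force: [3.2, 0.4, 2.7]
finger_gap: 80.0
finger_force: 25.0
clock: 14.2
eef_pos: [531.5, 177.1, 59.3]
eef_rot: [-3.142, 0.001, 0.194]
wrist_force: [-2.2, 0.7, 0.2]
finger_gap: 80.1
finger_force: 25.0
clock: 14.5
eef_pos: [533.8, 177.5, 59.4]
eef_rot: [3.142, -0.0, 0.194]
wrist_force: [-0.9, 0.5, -0.7]
finger_gap: 79.8
finger_force: 25.0
```

```bash
python3 -m creep '[[-1,[0.1,0,0],0],[-1,[0.2,0,0],0],[-1,[0.2,0,0],0]]'
```

```text
clock: 14.8
eef_pos: [535.8, 177.9, 59.4]
eef_rot: [-3.142, -0.0, 0.194]
wrist_force: [-0.5, -0.5, -0.3]
finger_gap: 79.8
finger_force: 25.0
```

```bash
python3 -m creep '[[-1,[0.1,0,0],0],[-1,[0.1,0,0],0]]'; python3 -m creep '[[-1,[0.1,0,0],0],[-1,[0.1,0,0],0]]'
```

```text
clock: 15.0
eef_pos: [536.4, 178.1, 59.4]
eef_rot: [3.142, 0.0, 0.194]
wrist_force: [-2.7, -1.0, 0.2]
finger_gap: 79.9
finger_force: 25.0
clock: 15.2
eef_pos: [536.6, 178.1, 59.2]
eef_rot: [3.141, 0.003, 0.194]
wrist_force: [-9.9, -3.1, 3.6]
finger_gap: 80.0
finger_force: 25.0
```

```bash
python3 -m creep '[[-1,[0.1,0,0],0],[-1,[0.1,0,0],0]]'
```

```text
clock: 15.4
eef_pos: [536.7, 178.1, 59.2]
eef_rot: [3.141, 0.005, 0.194]
wrist_force: [-17.6, -4.0, 8.5]
finger_gap: 80.2
finger_force: 25.0
```

The stop is found. I'll ease back to about 10 N and hold it steadily.

```bash
python3 -m creep '[[-1,[-0.09,0,0],0],[-1,[-0.09,0,0],0],[-1,[-0.09,0,0],0],[-1,[-0.09,0,0],0],[-1,[-0.09,0,0],0]]'
```

```text
clock: 15.9
eef_pos: [536.7, 178.1, 59.2]
eef_rot: [3.141, 0.003, 0.194]
wrist_force: [-9.0, -2.0, 3.0]
finger_gap: 79.8
finger_force: 25.0
```

```bash
python3 -m creep '[[-1,[0,0,0],0],[-1,[0,0,0],0],[-1,[0,0,0],0],[-1,[0,0,0],0],[-1,[-0.05,0,0],0],[-1,[-0.1,0,0],0],[-1,[-0.1,0,0],0]]'; python3 -m creep '[[1,[0,0,0],0],[1,[0,0,0],0],[1,[0,0,0],0],[1,[0,0,0],0],[1,[0,0,0],0]]' 5; python3 -m creep '[[1,[0,0,-0.5],0],[1,[0,0,-1],0],[1,[0,0,-2],0],[1,[0,0,-4],0],[1,[0,0,-7],0],[1,[0,0,-11],0],[1,[0,0,-15],0],[1,[0,0,-15],0],[1,[0,0,-15],0]]'; python3 -m creep '[[1,[0,5,0],0],[1,[0,10,0],0],[1,[0,15,0],0],[1,[0,20,0],0],[1,[0,25,0],0],[1,[0,30,0],0],[1,[0,30,0],0],[1,[0,30,0],0],[1,[0,30,0],0]]'
python3 - <<'E'
from cell import manip
import cv2
i=manip.camera("top")[:,:,::-1]
j=manip.camera("scene")[:,:,::-1]
a=cv2.resize(i[155:275,130:290],(400,300),interpolation=cv2.INTER_CUBIC)
b=cv2.resize(j[230:335,150:290],(400,300),interpolation=cv2.INTER_CUBIC)
cv2.imwrite("pics/fin.png",cv2.resize(cv2.hconcat([a,b]),(800,300)))
E
```

```text
clock: 16.6
eef_pos: [536.6, 178.1, 59.4]
eef_rot: [3.142, 0.0, 0.194]
wrist_force: [-1.8, -0.7, -0.8]
finger_gap: 79.9
finger_force: 25.0
clock: 17.1
eef_pos: [536.7, 178.1, 59.5]
eef_rot: [-3.142, -0.0, 0.194]
wrist_force: [-1.2, 0.3, 0.1]
finger_gap: 94.0
finger_force: 0.0
clock: 18.0
eef_pos: [536.8, 178.2, 210.6]
eef_rot: [-3.141, -0.002, 0.194]
wrist_force: [-0.4, -0.7, -1.7]
finger_gap: 94.5
finger_force: 0.0
clock: 18.9
eef_pos: [594.2, -115.1, 208.8]
eef_rot: [-3.141, 0.001, 0.195]
wrist_force: [-0.0, 0.0, -0.0]
finger_gap: 93.9
finger_force: 0.0
```

View pics/fin.png

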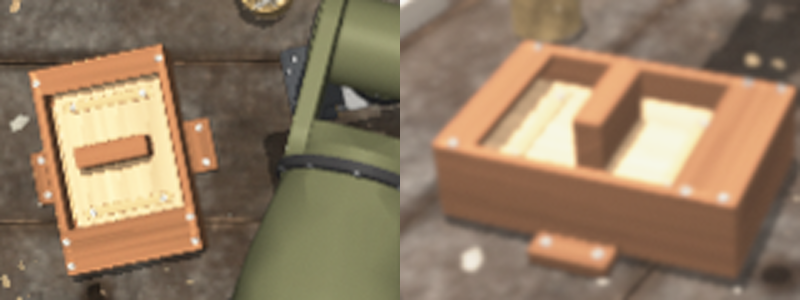

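The panel lies flat with both ends under their rails: the handle is centred at (112,153) on the left and upright in the right view. The arm is clear and the tin is undisturbed.

```bash
python3 -c "
from cell import manip
print(manip.sign_off())"
```

```text
the job is handed in; nothing more can be done
None
```

The panel lies flat in the case with both ends under their rails, held against the hidden stop with a steady push of about 9 N (briefly about 18 N on finding it), then released; the job is handed in at about 19 s, and the mug, tin and block were not touched.

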